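# Reset the tripped breaker on the laser bench

### The job

One of the three breakers on the laser's power plate has tripped: its handle stands about upright, between off and on. Reset it by pushing the handle all the way to off (towards the robot) against the stiff reset travel until it bears on its stop, then throw it fully on (away from the robot) and let go. Push the handle, do not clamp it, and never put more than 20 N on it (a firm push of about 15 N tells the stop), and leave the other two breakers and the loose things on the bench as they are.

Things in the scene. Friction and masses are not known exactly. Their poses are not given: they have to be found in the camera images.
- panel: grey steel plate on the bench, 230 by 340 by 10 mm; origin under its centre, x away from the robot, y left, z up. The three breakers stand on it side by side, 85 mm apart along y, in any order, their x axes along the plate's x
- brk_a_top (a point): the tripped breaker: middle of the top face of its black case, at the handle's slot. The case is fixed, 120 mm (x) by 70 mm (y); its raised middle, 84 by 60 mm, is the top face, 80 mm above the bench, its ends are 25 mm lower. x points along the handle's travel from off to on (away from the robot), y across, z up. The handle's pivot is 25 mm below this point, its axis along y
- lever_a (a joint): the tripped breaker's handle angle, rad: 0 upright, positive leans to on (+x of the case), negative to off. Starts between -0.08 and 0.08. It stays where it is left, with light friction (0.12 N m). Until reset it is barred towards on, somewhere between 0.12 and 0.46. The off stop lies somewhere between -0.36 and -0.70, different each time and not visible: it must be felt. The on stop is at 0.62
- lever_a_end (a point): middle of the end face of that handle: a grey flat bar 12 mm thick (along the travel), 24 mm wide, its end 85 mm from the pivot; z points along it. The last 0.15 rad before the off stop are the reset travel, stiffer: 0.5 N m, i.e. 9 to 12 N if pushed 26 mm above the case, less higher up (lower is too hard); the latch resets only in its last 0.03-0.06 rad. The stop is springy (40 N m/rad more)
- brk_b_top (a point): second breaker, same make, the point as for the tripped one; leave alone
- lever_b (a joint): handle angle of the second breaker, which is on (about 0.6); leave it there
- brk_c_top (a point): third breaker, same make, the point as for the tripped one; leave alone
- lever_c (a joint): handle angle of the third breaker, which is switched off on purpose (about -0.5); leave it there
- link: bystander: loose copper bar 60 by 12 by 6 mm lying on the plate before the breakers (robot's side); origin under its centre
- wrench: bystander: loose steel wrench lying left of the plate
- driver: bystander: loose screwdriver lying right of the plate
- lens: bystander: lens on a short post, 96 mm tall, standing beyond the plate; origin under its foot
- mirror: bystander: black mirror mount, 62 mm tall, standing beyond the plate; origin under its base
- meter: bystander: black power meter head, a disc 60 mm across and 26 mm high, beyond the plate

How it is judged:
On the way, in this order (a step that is already met when the one before it is completed fails the run):
1. the tripped handle is pushed over to off (value of joint lever_a below -0.3 rad), for 0.05 s.
2. the handle is thrown on (value of joint lever_a above 0.54 rad), for 0.1 s.
At the end, for the whole second after the job is handed in: the tripped breaker's handle, having been reset, rests on (above 0.54 rad; its stop is at 0.62) and is let go; the second breaker is still on (above 0.45) and the third still off (below -0.32) (value of joint lever_a above 0.54 rad and velocity of joint lever_a between -0.05 and 0.05 rad/s and value of joint lever_b above 0.45 rad and value of joint lever_c below -0.32 rad); the robot touches nothing.
It fails at once if the tripped breaker's handle is pushed or squeezed with more than 20 N (contact force between any of the fingers, the arm and lever_a above 20 N).
It fails at once if another breaker's handle is moved noticeably (0.12 rad) (value of joint lever_b below 0.45 rad or value of joint lever_c above -0.32 rad or value of joint lever_c below -0.68 rad).
It fails at once if a loose thing on the bench is shifted by more than 20 mm (distance of any of link, wrench, driver, lens, mirror, meter from where it was at the start of the episode above 0.02 m).
It also fails if it takes over 54 s, if anything falls off the work surface, if the arm or the gripper's body presses on something with over 40 N, if the wrist force passes 120 N, or if a joint passes its speed limit or range.

### The arm

A 6-joint arm with a two-finger parallel gripper is mounted at the origin on the work surface. World frame = base frame: x ahead of the robot, y to its left, z up, the work surface at z = 0. Lengths are in m, angles in rad, forces in N, time in s.
With the tool pointing down it reaches from about 0.35 to 0.85 m from the base axis. Payload 8.1 kg.
Tool frame: the origin (TCP) lies on the centre line of the jaws, within the pads' length; the fingertips stand 17 mm ahead of it and the grasp point (between the pads) lies 2 mm behind it; z points along the fingers, y is the direction in which the jaws open and shut (so a half turn about z gives the same grasp; the last joint's range is limited). The gripper opens to 85 mm and grips with 20 to 120 N. Pads are 22 mm wide; open, the fingers measure 114 mm over their backs; the gripper's body (76 mm by 85 mm) begins 54 mm behind the grasp point. The pads swing forward as they close: fully open they stand 13 mm farther back than shut.
Start: joints at [-1.28, 0.13, 1.488, -0, 1.523, -0.085], TCP at [0.22, -0.558, 0.248] pointing down, gripper open.
Joint ranges: [-2.96, 2.96], [-0.89, 2.26], [0.02, 2.5], [-1.34, 4.48], [0, 2.73], [-2.66, 2.66]. Speed limits (rad/s): [2.39, 2.39, 2.79, 3.14, 3.14, 3.14].

### API

Orientations are given as [roll, pitch, yaw] about the fixed x, y, z axes, in that order (R = Rz(yaw) Ry(pitch) Rx(roll)).
In Python, from bench import manip gives the robot as it stands.
- The arm moves only by the tool step_arm, never from a script. Its argument "plan" is a list of rows, each a list of 7 numbers: the turn, a rotation vector about the tool's x, y, z in degrees, then the shift along the tool's x, y, z in units of 30 mm (1.0 is 30 mm), then the opening, from 0 (shut) to 1 (fully open). A call has exactly 5 rows; each row shifts and turns the commanded pose from where the row before left it, along the tool's axes as they then stand; what a row does not reach is not made up. A row lasts 1/10 s, in which the tool goes at most 50 mm and 8.59 degrees, less where a joint would pass 70% of its speed; a pose out of reach is approached as far as the arm can. A call is refused whole if a number of a shift passes 1 or a number of a turn 8.59, either way. A call with a gripper value outside its range is refused whole. The fingers move at their own pace and stop on an object; "squeeze" is the grip in N (left out, the last holds). Time passes only in rows, so rows that do not move let the fingers close, or fill a call up. It gives the time, the measured TCP pose, the force and the opening at its end, in the units of the state.
- manip.state(): the state, without advancing time (a new reading comes with each control period).
- manip.get_image(name): name is "side" or "top" or "wrist"; returns the picture (420x560x3 uint8, red, green, blue); there is no depth.
- manip.camera_info(name): a dict with "intrinsics" (3x3 intrinsics, pixels), "k1" (the pictures are not rectified: a ray, as slopes to the right and down, at radius r is drawn at 1 + k1 r^2 times it, then the intrinsics apply), "R" (3x3) and "t" (3): a world point X has camera coordinates R X + t. Camera axes: x right, y down, z forward; pixel columns grow to the right and rows downward; lengths in m; the calibration is good to about 2 mm. A picture is of the moment at which its call begins: read the wrist's pose just before it. camera_info takes no time and is no camera call; for the wrist camera it gives the pose at the moment of the call.
- manip.hand_in(): hands the job in, once; it reports no verdict.
The state is a dict: "time": time; "joint_pos": joint angles; "qvel": joint speeds; "joint_torque": joint torques, N m; "tool_pos": TCP position; "tcp_rot": TCP orientation; "contact_force": force on the tool from outside, world axes, zero at the start; "torque": the same for the moment, N m; "finger_gap": finger opening in m.
Only numpy, scipy, OpenCV 4.12 (cv2) and the standard library are available. Lean on these libraries where they do the work, as an engineer would, in place of code of your own. Each camera call takes 0.05 s, during which the arm holds its last target. There are 200 camera calls.

## Working session

There is one attempt and no reset: what is moved stays moved. The work goes in short steps, Python scripts to look and compute and a tool call to move; the robot and the scene stay as the last step left them, time stands still between calls to the robot, and variables do not carry over. Pictures are saved under pics/ and viewed, about 8 in all and at most 12, crops included, and the job is handed in when it is done.

Besides the shell and the picture viewer there is one more tool, called after "Emit:" as name([rows], argument=value, ...), one row to a line, values as JSON. step_arm: Moves the arm, as the interface text tells. Its arguments: {"type":"object","properties":{"plan":{"type":"array","items":{"type":"array","items":{"type":"number"}}},"squeeze":{"type":"number"}},"required":["plan"]}

```bash
mkdir -p pics
python3 - <<'E'
from bench import manip
import cv2
print(manip.state())
for n in("top","side"):
    c=manip.camera_info(n);print(n,c)
    cv2.imwrite(f"pics/{n}0.png",cv2.resize(manip.get_image(n)[:,:,::-1],(800,600),interpolation=cv2.INTER_CUBIC))
E
```

```text
{'time': 0.0, 'joint_pos': array([-1.28038349e+00,  1.31107053e-01,  1.48928716e+00,  1.68002329e-05,
        1.52300421e+00, -8.54067831e-02]), 'qvel': array([-1.45893383e-03, -1.34530243e-05, -1.42527520e-04,  3.75911536e-04,
       -1.27022418e-03,  6.03475354e-04]), 'joint_torque': array([ 5.64682596e-04, -5.69391596e+01, -5.00558174e+01, -3.36506237e-04,
        1.48060906e-02,  3.43906152e-05]), 'tool_pos': array([ 0.22009446, -0.55761677,  0.2472724 ]), 'tcp_rot': array([-3.13979490e+00, -1.70756014e-04,  3.75818652e-01]), 'contact_force': array([ 0.58564396, -0.0059708 ,  0.75350936]), 'torque': array([ 0.02842957,  0.0242849 , -0.01903093]), 'finger_gap': 0.0857085638252788}
top {'intrinsics': array([[483.05734154,   0.        , 282.50693459],
       [  0.        , 483.05734154, 206.77236174],
       [  0.        ,   0.        ,   1.        ]]), 'k1': 0.0597643172442628, 'R': array([[ 0.02838583, -0.99959053,  0.00360703],
       [-0.99619384, -0.02858651, -0.08234466],
       [ 0.08241405, -0.00125588, -0.99659738]]), 't': array([0.03474983, 0.60733649, 1.28900108])}
side {'intrinsics': array([[430.8967931 ,   0.        , 282.11502814],
       [  0.        , 430.8967931 , 205.91838603],
       [  0.        ,   0.        ,   1.        ]]), 'k1': -0.0711174613015633, 'R': array([[ 0.99700253, -0.07736189,  0.00104403],
       [-0.03571392, -0.47215037, -0.88079427],
       [ 0.06863285,  0.87811683, -0.47349801]]), 't': array([-0.60869599,  0.15263618,  0.83104557])}
```

View pics/top0.png

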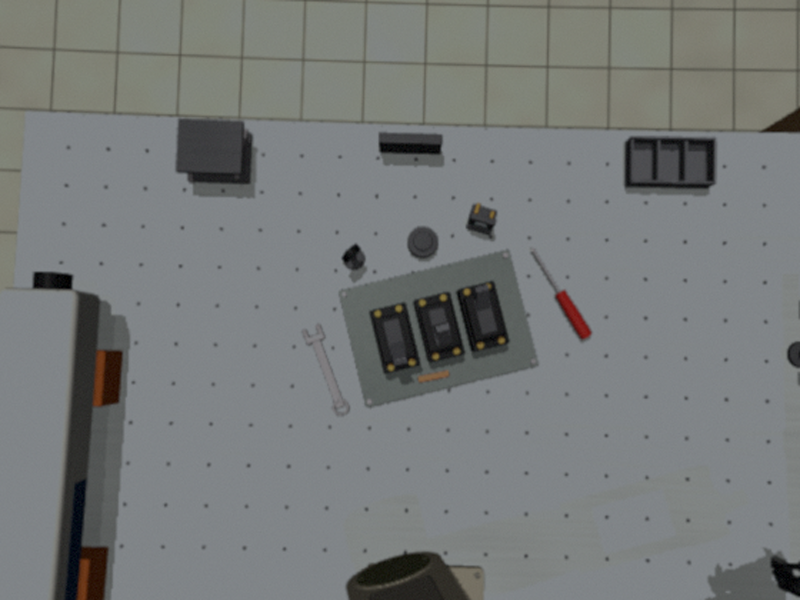

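View pics/side0.png

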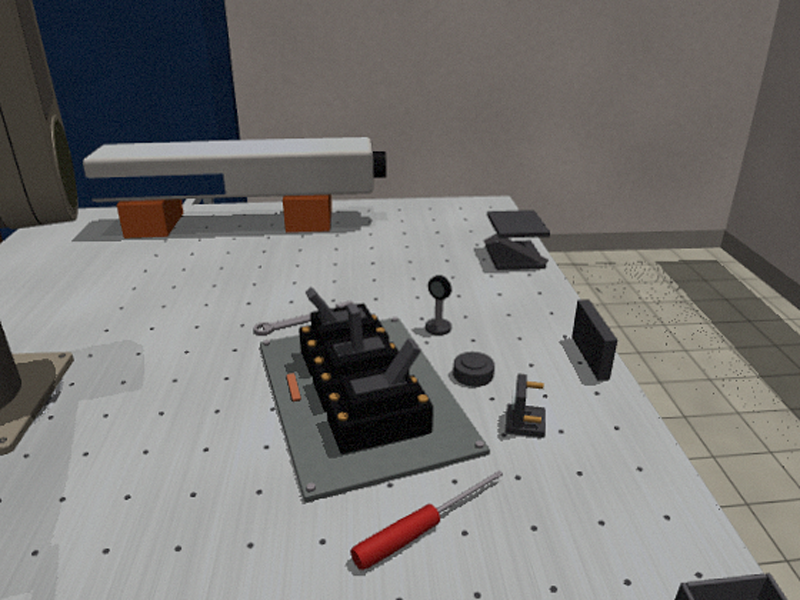

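The top view shows the plate with corners at about (342,292), (508,252), (537,364) and (369,404), turned by about 14°. The middle breaker, near (438,327), is the tripped one: in the side view its handle is upright. The left breaker is off and the right one is on. I'll enlarge both views.

Run:
```python
from bench import manip
import cv2
a=manip.get_image("top")[170:290,230:390,::-1]
cv2.imwrite("pics/top1.png",cv2.convertScaleAbs(cv2.resize(a,(800,600),interpolation=cv2.INTER_CUBIC),alpha=1.5,beta=20))
a=manip.get_image("side")[195:315,200:360,::-1]
cv2.imwrite("pics/side1.png",cv2.convertScaleAbs(cv2.resize(a,(800,600),interpolation=cv2.INTER_CUBIC),alpha=1.5,beta=20))
```

```text
(no output)
```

View pics/top1.png

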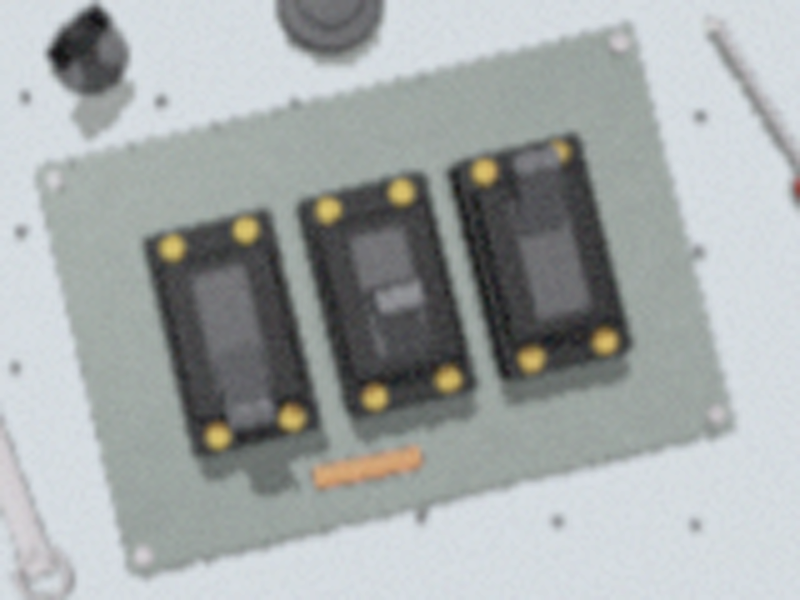

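View pics/side1.png

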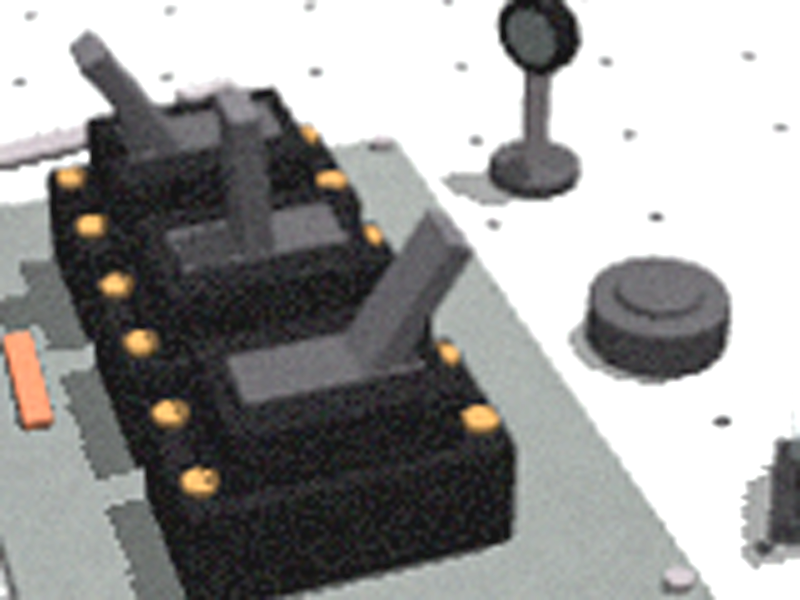

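The enlarged top crop shows the middle breaker's screws at (328,210), (401,192), (375,398) and (448,379), and its handle end at (400,297). The side crop confirms that the middle handle is about upright.

```bash
cat > h.py <<'E'
import numpy as np, cv2
from bench import manip
def back(name,uv,z):
    c=manip.camera_info(name);K=c["intrinsics"]
    p=cv2.undistortPoints(np.array(uv,float).reshape(-1,1,2),K,np.array([c["k1"],0,0,0,0.]))[:,0]
    d=np.c_[p,np.ones(len(p))]@c["R"]; o=-c["R"].T@c["t"]
    return o+d*((z-o[2])/d[:,2])[:,None]
def proj(name,X):
    c=manip.camera_info(name)
    return cv2.projectPoints(np.array(X,float),cv2.Rodrigues(c["R"])[0],c["t"],c["intrinsics"],np.array([c["k1"],0,0,0,0.]))[0][:,0]
E
python3 - <<'E'
from h import *
f=lambda p,o:(np.array(p,float)+.5)/5-.5+o
T=[230,170]
co=back("top",f([(38,165),(632,25),(733,430),(133,575)],T),.01)
sc=lambda l:back("top",f(l,T),.057)
A=sc([(328,210),(401,192),(375,398),(448,379)]);C=sc([(172,248),(246,231),(217,437),(292,417)]);B=sc([(485,171),(560,151),(531,359),(605,342)])
print(co.mean(0))
yaws=[np.arctan2(*(v[1::-1])) for v in (co[0]-co[3],co[1]-co[2])]+[np.arctan2(-v[0],v[1]) for v in (co[0]-co[1],co[3]-co[2])]
yaws+=[np.arctan2(v[1],v[0]) for S in(A,B,C) for v in(S[0]-S[2],S[1]-S[3])]
v=C.mean(0)-B.mean(0);yaws.append(np.arctan2(-v[0],v[1]))
print(np.degrees(yaws),np.linalg.norm(v))
for S in(A,B,C):print(S.mean(0))
print("end",back("top",f([(400,297)],T),.14))
y=np.mean(yaws);ex=np.array([np.cos(y),np.sin(y),0]);m=A.mean(0);m[2]=.055
for q in(-.08,0,.08):
    P=m+.085*(np.sin(q)*ex+np.cos(q)*np.array([0,0,1]));
    print(q,[(proj(n,[P])[0]+.5-o)*5-.5 for n,o in(("top",[230,170]),("side",[200,195]))])
E
```

```text
[ 0.54816698 -0.01522762  0.01      ]
[15.07121042 14.77669408 14.97943355 15.12202428 15.50475793 15.42366106
 14.88799526 14.23833094 15.1890993  15.53216491 15.51537354] 0.17084545386299285
[ 0.54775554 -0.01473635  0.057     ]
[ 0.57079046 -0.09739288  0.057     ]
[0.52508982 0.06722675 0.057     ]
end [[ 0.54340516 -0.01628908  0.14      ]]
-0.08 [array([400.30402356, 301.49924283]), array([227.47658734, 105.88976117])]
0 [array([397.06669928, 288.10949809]), array([245.36069351, 102.2043996 ])]
0.08 [array([393.76899585, 274.77731775]), array([263.21239876,  99.82465264])]
```

Emit:
step_arm([
  [0,0,6.4,0,0,0,0],
  [0,0,0,0.92,-0.8,0,0],
  [0,0,0,0.92,-0.8,0,0],
  [0,0,0,0.92,-0.8,0,0],
  [0,0,0,0.92,-0.8,0,0],
], squeeze=20)

```text
time: 0.7
tool_pos: [0.3022, -0.4354, 0.248]
tcp_rot: [-3.141, -0.0, 0.264]
contact_force: [0.3, 0.5, 0.2]
finger_gap: 0.0121
```

Emit:
step_arm([
  [0,0,0,0.92,-0.8,0,0],
  [0,0,0,0.92,-0.8,0,0],
  [0,0,0,0.92,-0.8,0,0],
  [0,0,0,0.92,-0.8,0,0],
  [0,0,0,0.92,-0.8,0,0],
])

```text
time: 1.2
tool_pos: [0.4042, -0.2834, 0.2482]
tcp_rot: [-3.142, -0.0, 0.264]
contact_force: [0.2, -0.5, 0.3]
finger_gap: -0.0003
```

Emit:
step_arm([
  [0,0,0,0.92,-0.8,0,0],
  [0,0,0,0.92,-0.8,0,0],
  [0,0,0,0.92,-0.8,0,0],
  [0,0,0,0,0,0,0],
  [0,0,0,0,0,0,0],
])

```text
time: 1.7
tool_pos: [0.4648, -0.1931, 0.2481]
tcp_rot: [-3.142, 0.001, 0.266]
contact_force: [-0.9, 0.1, 0.6]
finger_gap: 0.0002
```

Emit:
step_arm([
  [0,0,0,0.93,-0.83,0,0],
  [0,0,0,0.93,-0.83,0,0],
  [0,0,0,0.93,-0.83,0,0],
  [0,0,0,0.93,-0.83,0,0],
  [0,0,0,0.93,-0.83,0,0],
])

```text
time: 2.2
tool_pos: [0.5673, -0.0375, 0.2482]
tcp_rot: [3.141, 0.0, 0.262]
contact_force: [0.7, -0.2, 0.4]
finger_gap: -0.0002
```

Emit:
step_arm([
  [0,0,0,0.93,-0.85,0,0],
  [0,0,0,0,0,0.7,0],
  [0,0,0,0,0,0.7,0],
  [0,0,0,0,0,0.6,0],
  [0,0,0,0,0,0,0],
])

```text
time: 2.7
tool_pos: [0.585, -0.0065, 0.1848]
tcp_rot: [-3.14, 0.006, 0.263]
contact_force: [-1.0, 0.4, -0.4]
finger_gap: 0.0001
```

Run:
```python
from h import *
s=manip.state();print(s["tool_pos"],s["tcp_rot"])
a=manip.get_image("side")[145:295,200:400,::-1]
cv2.imwrite("pics/side2.png",cv2.convertScaleAbs(cv2.resize(a,(800,600),interpolation=cv2.INTER_CUBIC),alpha=1.5,beta=20))
cv2.imwrite("pics/wrist2.png",manip.get_image("wrist")[:,:,::-1])
t=s["tool_pos"];print((proj("side",[t-[0,0,.017],t])+.5-[200,145])*4-.5)
```

```text
[ 0.58504172 -0.00647353  0.18476314] [-3.13988412  0.00577229  0.26264275]
[[275.73670863 216.74570549]
 [275.2190664  183.28796252]]
```

View pics/side2.png

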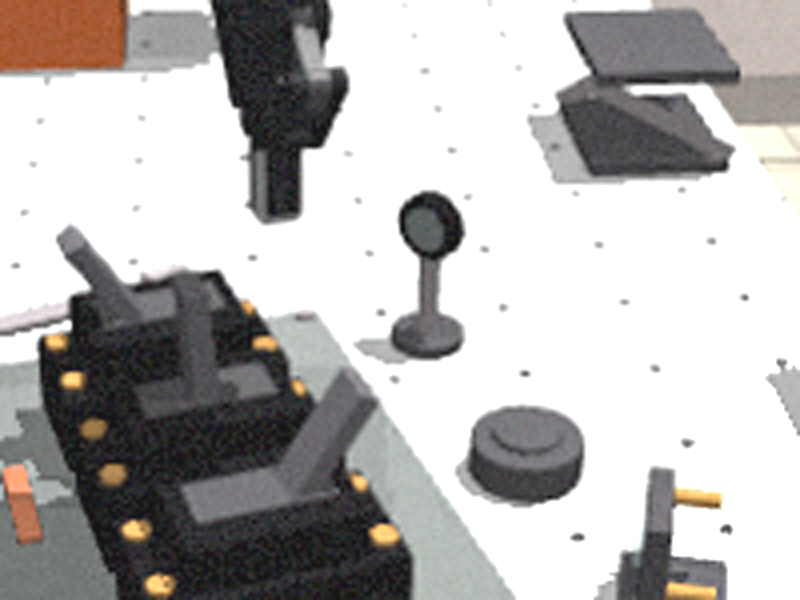

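View pics/wrist2.png

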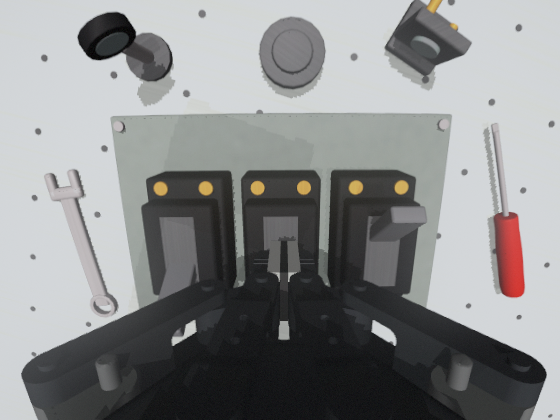

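The wrist view shows the shut fingers centred on the middle breaker and square to it. The side view puts the tip at (275,217), matching the 17 mm model. Next I go down on the far side of the handle.

Emit:
step_arm([
  [0,0,0,0,0,0.7,0],
  [0,0,0,0,0,0.7,0],
  [0,0,0,0,0,0.4,0],
  [0,0,0,0,0,0,0],
  [0,0,0,0,0,0,0],
])

```text
time: 3.3
tool_pos: [0.5877, -0.0055, 0.1354]
tcp_rot: [3.141, -0.001, 0.264]
contact_force: [1.2, -0.4, -0.1]
finger_gap: 0.0002
```

Emit:
step_arm([
  [0,0,0,-0.12,0,0,0],
  [0,0,0,-0.12,0,0,0],
  [0,0,0,-0.12,0,0,0],
  [0,0,0,-0.12,0,0,0],
  [0,0,0,-0.12,0,0,0],
])

```text
time: 3.8
tool_pos: [0.5695, -0.0099, 0.1345]
tcp_rot: [3.142, -0.0, 0.264]
contact_force: [-0.1, 0.3, -0.1]
finger_gap: 0.0004
```

Emit:
step_arm([
  [0,0,0,-0.08,0,0,0],
  [0,0,0,-0.08,0,0,0],
  [0,0,0,-0.08,0,0,0],
  [0,0,0,-0.08,0,0,0],
  [0,0,0,-0.08,0,0,0],
])

```text
time: 4.3
tool_pos: [0.5584, -0.013, 0.1344]
tcp_rot: [3.142, -0.001, 0.264]
contact_force: [2.2, 0.7, -0.4]
finger_gap: -0.0002
```

Emit:
step_arm([
  [0,0,0,0,0,0.07,0],
  [0,0,0,0,0,0.06,0],
  [0,0,0,-0.05,0,0,0],
  [0,0,0,-0.05,0,0,0],
  [0,0,0,-0.05,0,0,0],
])

```text
time: 4.8
tool_pos: [0.5537, -0.0142, 0.1302]
tcp_rot: [-3.142, 0.0, 0.264]
contact_force: [2.3, -1.0, -1.2]
finger_gap: 0.0002
```

Emit:
step_arm([
  [0,0,0,-0.03,0,0,0],
  [0,0,0,-0.03,0,0,0],
  [0,0,0,-0.03,0,0,0],
  [0,0,0,-0.03,0,0,0],
  [0,0,0,0,0,0,0],
])

```text
time: 5.3
tool_pos: [0.5503, -0.0151, 0.1303]
tcp_rot: [-3.141, 0.0, 0.264]
contact_force: [0.6, 0.6, -0.5]
finger_gap: 0.0001
```

Emit:
step_arm([
  [0,0,0,-0.03,0,0,0],
  [0,0,0,-0.03,0,0,0],
  [0,0,0,-0.03,0,0,0],
  [0,0,0,-0.03,0,0,0],
  [0,0,0,0,0,0,0],
])

```text
time: 5.8
tool_pos: [0.5468, -0.0161, 0.1304]
tcp_rot: [-3.142, 0.0, 0.264]
contact_force: [1.2, 0.5, -0.8]
finger_gap: 0.0
```

Emit:
step_arm([
  [0,0,0,-0.03,0,0,0],
  [0,0,0,-0.03,0,0,0],
  [0,0,0,-0.03,0,0,0],
  [0,0,0,0,0,0,0],
  [0,0,0,0,0,0,0],
])

```text
time: 6.3
tool_pos: [0.5442, -0.0168, 0.1304]
tcp_rot: [3.142, 0.0, 0.264]
contact_force: [0.6, 0.9, -0.3]
finger_gap: 0.0001
```

Emit:
step_arm([
  [0,0,0,-0.03,0,0,0],
  [0,0,0,-0.03,0,0,0],
  [0,0,0,-0.03,0,0,0],
  [0,0,0,0,0,0,0],
  [0,0,0,0,0,0,0],
])

```text
time: 6.8
tool_pos: [0.5416, -0.0175, 0.1304]
tcp_rot: [-3.142, 0.0, 0.264]
contact_force: [1.6, 1.1, -0.1]
finger_gap: -0.0002
```

Emit:
step_arm([
  [0,0,0,-0.03,0,0,0],
  [0,0,0,-0.03,0,0,0],
  [0,0,0,-0.03,0,0,0],
  [0,0,0,0,0,0,0],
  [0,0,0,0,0,0,0],
])

```text
time: 7.3
tool_pos: [0.5392, -0.0181, 0.1305]
tcp_rot: [3.142, -0.0, 0.264]
contact_force: [2.7, 1.0, -0.6]
finger_gap: -0.0002
```

Emit:
step_arm([
  [0,0,0,-0.03,0,0,0],
  [0,0,0,-0.03,0,0,0],
  [0,0,0,0,0,0,0],
  [0,0,0,0,0,0,0],
  [0,0,0,0,0,0,0],
])

```text
time: 7.8
tool_pos: [0.5384, -0.0184, 0.1309]
tcp_rot: [3.141, -0.003, 0.264]
contact_force: [7.0, 2.8, -2.8]
finger_gap: 0.0001
```

Emit:
step_arm([
  [0,0,0,-0.03,0,0,0],
  [0,0,0,0,0,0,0],
  [0,0,0,-0.03,0,0,0],
  [0,0,0,0,0,0,0],
  [0,0,0,0,0,0,0],
])

```text
time: 8.3
tool_pos: [0.5372, -0.0188, 0.1312]
tcp_rot: [3.141, -0.004, 0.264]
contact_force: [9.2, 3.2, -1.9]
finger_gap: -0.0002
```

Emit:
step_arm([
  [0,0,0,-0.03,0,0,0],
  [0,0,0,0,0,0,0],
  [0,0,0,-0.03,0,0,0],
  [0,0,0,0,0,0,0],
  [0,0,0,0,0,0,0],
])

```text
time: 8.8
tool_pos: [0.5355, -0.0193, 0.1313]
tcp_rot: [3.141, -0.004, 0.264]
contact_force: [8.1, 3.2, -1.1]
finger_gap: 0.0004
```

Emit:
step_arm([
  [0,0,0,-0.03,0,0,0],
  [0,0,0,0,0,0,0],
  [0,0,0,-0.03,0,0,0],
  [0,0,0,0,0,0,0],
  [0,0,0,0,0,0,0],
])

```text
time: 9.3
tool_pos: [0.5339, -0.0198, 0.1313]
tcp_rot: [3.141, -0.004, 0.264]
contact_force: [9.4, 2.7, -1.8]
finger_gap: 0.0002
```

Emit:
step_arm([
  [0,0,0,-0.03,0,0,0],
  [0,0,0,-0.03,0,0,0],
  [0,0,0,-0.03,0,0,0],
  [0,0,0,0,0,0,0],
  [0,0,0,0,0,0,0],
])

```text
time: 9.8
tool_pos: [0.5313, -0.0205, 0.1314]
tcp_rot: [3.141, -0.004, 0.264]
contact_force: [8.8, 2.6, -1.5]
finger_gap: 0.0002
```

Emit:
step_arm([
  [0,0,0,-0.03,0,0,0],
  [0,0,0,0,0,0,0],
  [0,0,0,-0.03,0,0,0],
  [0,0,0,0,0,0,0],
  [0,0,0,0,0,0,0],
])

```text
time: 10.3
tool_pos: [0.5296, -0.021, 0.1315]
tcp_rot: [3.141, -0.004, 0.264]
contact_force: [8.4, 2.1, -0.4]
finger_gap: 0.0004
```

Emit:
step_arm([
  [0,0,0,-0.03,0,0,0],
  [0,0,0,0,0,0,0],
  [0,0,0,-0.03,0,0,0],
  [0,0,0,0,0,0,0],
  [0,0,0,0,0,0,0],
])

```text
time: 10.8
tool_pos: [0.5278, -0.0215, 0.1315]
tcp_rot: [3.141, -0.004, 0.264]
contact_force: [9.0, 3.4, -0.3]
finger_gap: -0.0002
```

Emit:
step_arm([
  [0,0,0,-0.03,0,0,0],
  [0,0,0,0,0,0,0],
  [0,0,0,0,0,0,0],
  [0,0,0,0,0,0,0],
  [0,0,0,0,0,0,0],
])

```text
time: 11.3
tool_pos: [0.5271, -0.0217, 0.1315]
tcp_rot: [3.141, -0.004, 0.264]
contact_force: [9.3, 2.9, -1.3]
finger_gap: -0.0001
```

Emit:
step_arm([
  [0,0,0,-0.03,0,0,0],
  [0,0,0,0,0,0,0],
  [0,0,0,0,0,0,0],
  [0,0,0,0,0,0,0],
  [0,0,0,0,0,0,0],
])

```text
time: 11.8
tool_pos: [0.5266, -0.0219, 0.1317]
tcp_rot: [3.141, -0.005, 0.264]
contact_force: [10.5, 3.0, -1.6]
finger_gap: 0.0005
```

Emit:
step_arm([
  [0,0,0,-0.02,0,0,0],
  [0,0,0,0,0,0,0],
  [0,0,0,0,0,0,0],
  [0,0,0,0,0,0,0],
  [0,0,0,0,0,0,0],
])

```text
time: 12.3
tool_pos: [0.5263, -0.0219, 0.1319]
tcp_rot: [3.141, -0.006, 0.264]
contact_force: [11.1, 3.1, -0.7]
finger_gap: -0.0006
```

Emit:
step_arm([
  [0,0,0,-0.02,0,0,0],
  [0,0,0,0,0,0,0],
  [0,0,0,0,0,0,0],
  [0,0,0,0,0,0,0],
  [0,0,0,0,0,0,0],
])

```text
time: 12.8
tool_pos: [0.526, -0.022, 0.1321]
tcp_rot: [3.14, -0.007, 0.264]
contact_force: [12.2, 3.3, -0.7]
finger_gap: -0.0001
```

Emit:
step_arm([
  [0,0,0,-0.02,0,0,0],
  [0,0,0,0,0,0,0],
  [0,0,0,-0.01,0,0,0],
  [0,0,0,0,0,0,0],
  [0,0,0,0,0,0,0],
])

```text
time: 13.3
tool_pos: [0.5256, -0.0222, 0.1324]
tcp_rot: [3.14, -0.008, 0.264]
contact_force: [14.0, 4.0, -1.5]
finger_gap: -0.0003
```

The stop is felt: force climbed from a 9 N plateau to 14.6 N. Next I back off, lift over the handle and come down on the robot side.

Emit:
step_arm([
  [0,0,0,0.15,0,0,0],
  [0,0,0,0.35,0,0,0],
  [0,0,0,0,0,-0.5,0],
  [0,0,0,0,0,-0.6,0],
  [0,0,0,0,0,-0.5,0],
])

```text
time: 13.8
tool_pos: [0.5367, -0.0188, 0.1797]
tcp_rot: [-3.142, 0.001, 0.264]
contact_force: [-0.3, 0.2, 0.2]
finger_gap: 0.0
```

Emit:
step_arm([
  [0,0,0,0,0,0,0],
  [0,0,0,-0.85,0,0,0],
  [0,0,0,-0.85,0,0,0],
  [0,0,0,-0.85,0,0,0],
  [0,0,0,0,0,0,0],
])

```text
time: 14.3
tool_pos: [0.4603, -0.0392, 0.1773]
tcp_rot: [-3.141, 0.003, 0.263]
contact_force: [-0.3, 0.0, 1.2]
finger_gap: 0.0002
```

Run:
```python
from h import *
s=manip.state();print(s["tool_pos"],s["tcp_rot"],s["contact_force"])
d=s["tool_pos"]-[.5478,-.0147,0];print(d[0]*.9655+d[1]*.2605,-d[0]*.2605+d[1]*.9655)
a=manip.get_image("side")[145:295,200:400,::-1]
cv2.imwrite("pics/side3.png",cv2.convertScaleAbs(cv2.resize(a,(800,600),interpolation=cv2.INTER_CUBIC),alpha=1.5,beta=20))
```

```text
[ 0.46031944 -0.0391622   0.17734968] [-3.14090764e+00  2.54288001e-03  2.63273862e-01] [-0.32548708  0.02642631  1.1572208 ]
-0.0908348878654629 -0.0008295652388155654
```

View pics/side3.png

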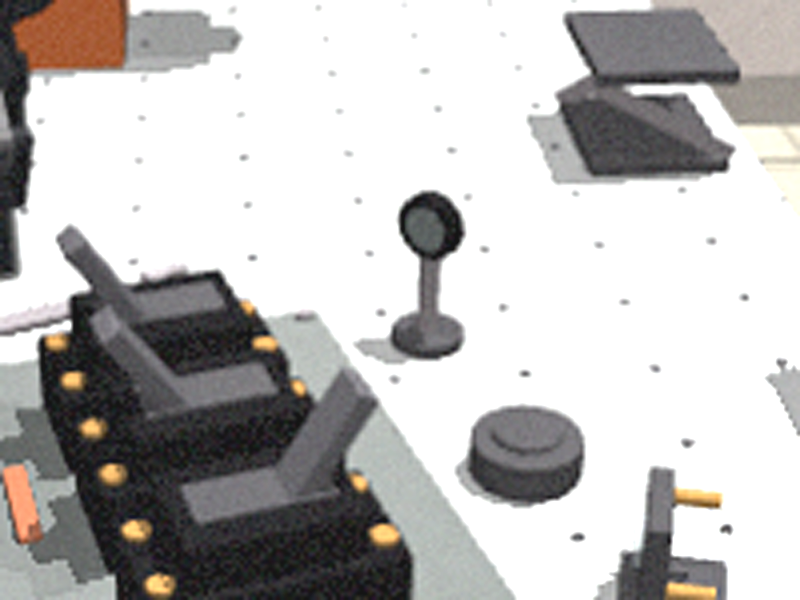

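The handle now stands at off, at about (110,325), and the neighbours are unchanged.

Emit:
step_arm([
  [0,0,0,0,0,0.6,0],
  [0,0,0,0,0,0.6,0],
  [0,0,0,0,0,0.37,0],
  [0,0,0,0.15,0,0,0],
  [0,0,0,0.15,0,0,0],
])

```text
time: 14.85
tool_pos: [0.4723, -0.0363, 0.1315]
tcp_rot: [-3.142, 0.0, 0.264]
contact_force: [-0.2, -0.4, -0.3]
finger_gap: -0.0002
```

Emit:
step_arm([
  [0,0,0,0.1,0,0,0],
  [0,0,0,0.1,0,0,0],
  [0,0,0,0.1,0,0,0],
  [0,0,0,0.1,0,0,0],
  [0,0,0,0.1,0,0,0],
])

```text
time: 15.35
tool_pos: [0.4864, -0.0324, 0.1314]
tcp_rot: [3.141, -0.0, 0.264]
contact_force: [-0.2, -0.2, 1.2]
finger_gap: 0.0005
```

Emit:
step_arm([
  [0,0,0,0.1,0,0,0],
  [0,0,0,0.1,0,0,0],
  [0,0,0,0.1,0,0,0],
  [0,0,0,0.1,0,0,0],
  [0,0,0,0.1,0,0,0],
])

```text
time: 15.85
tool_pos: [0.5007, -0.0286, 0.1313]
tcp_rot: [-3.142, 0.0, 0.264]
contact_force: [-3.2, -0.3, 3.1]
finger_gap: 0.0001
```

Emit:
step_arm([
  [0,0,0,0.1,0,0,0],
  [0,0,0,0.1,0,0,0],
  [0,0,0,0.1,0,0,0],
  [0,0,0,0.1,0,0,0],
  [0,0,0,0.1,0,0,0],
])

```text
time: 16.35
tool_pos: [0.5154, -0.0245, 0.1312]
tcp_rot: [-3.142, -0.0, 0.264]
contact_force: [-2.8, -0.9, 1.9]
finger_gap: 0.0005
```

Emit:
step_arm([
  [0,0,0,0.1,0,0,0],
  [0,0,0,0.1,0,0,0],
  [0,0,0,0.1,0,0,0],
  [0,0,0,0.1,0,0,0],
  [0,0,0,0.1,0,0,0],
])

```text
time: 16.85
tool_pos: [0.5299, -0.0207, 0.1313]
tcp_rot: [-3.142, -0.0, 0.264]
contact_force: [-1.3, -0.2, 1.6]
finger_gap: 0.0003
```

Emit:
step_arm([
  [0,0,0,0.04,0,0,0],
  [0,0,0,0.03,0,0,0],
  [0,0,0,0.03,0,0,0],
  [0,0,0,0.03,0,0,0],
  [0,0,0,0,0,0,0],
])

```text
time: 17.35
tool_pos: [0.5334, -0.0197, 0.1313]
tcp_rot: [-3.142, -0.0, 0.264]
contact_force: [0.6, -0.4, -0.6]
finger_gap: 0.0001
```

Emit:
step_arm([
  [0,0,0,0.03,0,0,0],
  [0,0,0,0.03,0,0,0],
  [0,0,0,0.03,0,0,0],
  [0,0,0,0.03,0,0,0],
  [0,0,0,0,0,0,0],
])

```text
time: 17.85
tool_pos: [0.537, -0.0187, 0.1313]
tcp_rot: [-3.142, -0.0, 0.264]
contact_force: [-0.8, 0.2, 0.9]
finger_gap: 0.0002
```

Emit:
step_arm([
  [0,0,0,0.03,0,0,0],
  [0,0,0,0.03,0,0,0],
  [0,0,0,0.03,0,0,0],
  [0,0,0,0.0,0,0,0],
  [0,0,0,0,0,0,0],
])

```text
time: 18.35
tool_pos: [0.5396, -0.0181, 0.1313]
tcp_rot: [3.142, -0.0, 0.264]
contact_force: [-0.2, 0.8, 0.8]
finger_gap: -0.0004
```

Emit:
step_arm([
  [0,0,0,0.03,0,0,0],
  [0,0,0,0.03,0,0,0],
  [0,0,0,0.03,0,0,0],
  [0,0,0,0.03,0,0,0],
  [0,0,0,0,0,0,0],
])

```text
time: 18.85
tool_pos: [0.543, -0.0171, 0.1312]
tcp_rot: [-3.142, 0.0, 0.264]
contact_force: [-1.0, -0.1, -0.6]
finger_gap: 0.0
```

Run:
```python
from h import *
a=manip.get_image("side")[145:295,200:400,::-1]
cv2.imwrite("pics/side4.png",cv2.convertScaleAbs(cv2.resize(a,(800,600),interpolation=cv2.INTER_CUBIC),alpha=1.5,beta=20))
```

```text
(no output)
```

View pics/side4.png

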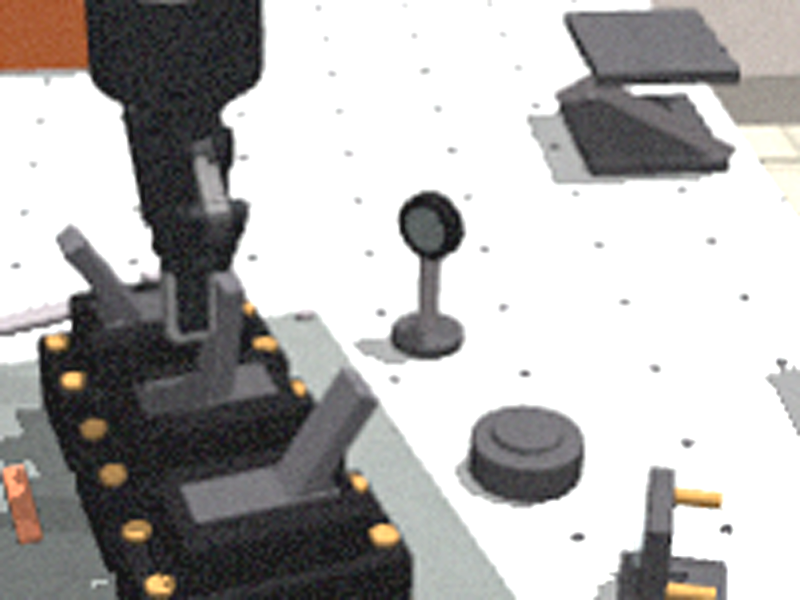

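The picture shows the finger behind the handle at about (215,320). The handle leans slightly on and moves freely.

Emit:
step_arm([
  [0,0,0,0.03,0,0,0],
  [0,0,0,0.03,0,0,0],
  [0,0,0,0.03,0,0,0],
  [0,0,0,0.03,0,0,0],
  [0,0,0,0,0,0,0],
])

```text
time: 19.4
tool_pos: [0.5464, -0.0162, 0.1311]
tcp_rot: [-3.141, 0.0, 0.264]
contact_force: [-0.8, -0.5, -1.3]
finger_gap: -0.0004
```

Emit:
step_arm([
  [0,0,0,0.03,0,0,0],
  [0,0,0,0.03,0,0,0],
  [0,0,0,0.03,0,0,0],
  [0,0,0,0.0,0,0,0],
  [0,0,0,0,0,0,0],
])

```text
time: 19.9
tool_pos: [0.5492, -0.0155, 0.1314]
tcp_rot: [3.142, -0.0, 0.264]
contact_force: [-1.2, -0.4, -0.2]
finger_gap: -0.0
```

Emit:
step_arm([
  [0,0,0,0.03,0,0,0],
  [0,0,0,0.03,0,0,0],
  [0,0,0,0.03,0,0,0],
  [0,0,0,0.03,0,0,0],
  [0,0,0,0,0,0,0],
])

```text
time: 20.4
tool_pos: [0.5526, -0.0145, 0.1313]
tcp_rot: [3.142, -0.0, 0.264]
contact_force: [-0.8, -0.6, -0.3]
finger_gap: 0.0001
```

Emit:
step_arm([
  [0,0,0,0.03,0,0,0],
  [0,0,0,0.03,0,0,0],
  [0,0,0,0.03,0,0,0],
  [0,0,0,0.03,0,0,0],
  [0,0,0,0,0,0,0],
])

```text
time: 20.9
tool_pos: [0.5561, -0.0136, 0.1314]
tcp_rot: [3.142, -0.0, 0.264]
contact_force: [-1.8, -0.0, -0.3]
finger_gap: -0.0001
```

Emit:
step_arm([
  [0,0,0,0.03,0,0,0],
  [0,0,0,0.03,0,0,0],
  [0,0,0,0.03,0,0,0],
  [0,0,0,0.03,0,0,0],
  [0,0,0,0,0,0,0],
])

```text
time: 21.4
tool_pos: [0.5596, -0.0126, 0.1314]
tcp_rot: [-3.142, -0.0, 0.264]
contact_force: [-2.0, 0.1, -0.4]
finger_gap: 0.0002
```

Emit:
step_arm([
  [0,0,0,0.03,0,0,0],
  [0,0,0,0.03,0,0,0],
  [0,0,0,0.03,0,0,0],
  [0,0,0,0.03,0,0,0],
  [0,0,0,0,0,0,0],
])

```text
time: 21.9
tool_pos: [0.5631, -0.0117, 0.1313]
tcp_rot: [3.142, -0.0, 0.264]
contact_force: [-1.4, -0.4, 0.2]
finger_gap: -0.0002
```

Emit:
step_arm([
  [0,0,0,0.03,0,0,0],
  [0,0,0,0.03,0,0,0],
  [0,0,0,0.03,0,0,0],
  [0,0,0,0.0,0,0,0],
  [0,0,0,0,0,0,0],
])

```text
time: 22.4
tool_pos: [0.5657, -0.011, 0.1314]
tcp_rot: [3.142, -0.0, 0.264]
contact_force: [-1.1, -0.7, 0.2]
finger_gap: -0.0001
```

Emit:
step_arm([
  [0,0,0,0.03,0,0,0],
  [0,0,0,0.03,0,0,0],
  [0,0,0,0.0,0,0,0],
  [0,0,0,0,0,0,0],
  [0,0,0,0,0,0,0],
])

```text
time: 22.9
tool_pos: [0.5673, -0.0106, 0.1314]
tcp_rot: [3.142, -0.0, 0.264]
contact_force: [-1.0, -0.1, 0.9]
finger_gap: -0.0002
```

Emit:
step_arm([
  [0,0,0,0.03,0,0,0],
  [0,0,0,0.03,0,0,0],
  [0,0,0,0.0,0,0,0],
  [0,0,0,0,0,0,0],
  [0,0,0,0,0,0,0],
])

```text
time: 23.4
tool_pos: [0.5691, -0.0101, 0.1314]
tcp_rot: [3.142, -0.0, 0.264]
contact_force: [-1.4, -0.6, -0.1]
finger_gap: -0.0002
```

Emit:
step_arm([
  [0,0,0,0.03,0,0,0],
  [0,0,0,0.03,0,0,0],
  [0,0,0,0.0,0,0,0],
  [0,0,0,0,0,0,0],
  [0,0,0,0,0,0,0],
])

```text
time: 23.9
tool_pos: [0.5708, -0.0096, 0.1314]
tcp_rot: [3.142, -0.0, 0.264]
contact_force: [-0.8, -0.3, 0.2]
finger_gap: -0.0
```

Emit:
step_arm([
  [0,0,0,0.03,0,0,0],
  [0,0,0,0.03,0,0,0],
  [0,0,0,0.0,0,0,0],
  [0,0,0,0,0,0,0],
  [0,0,0,0,0,0,0],
])

```text
time: 24.4
tool_pos: [0.5726, -0.0091, 0.1314]
tcp_rot: [3.142, -0.0, 0.264]
contact_force: [-0.9, -0.8, 1.0]
finger_gap: -0.0002
```

Emit:
step_arm([
  [0,0,0,0.03,0,0,0],
  [0,0,0,0.03,0,0,0],
  [0,0,0,0.0,0,0,0],
  [0,0,0,0,0,0,0],
  [0,0,0,0,0,0,0],
])

```text
time: 24.9
tool_pos: [0.5743, -0.0087, 0.1313]
tcp_rot: [3.142, -0.0, 0.264]
contact_force: [-0.3, -0.2, -0.6]
finger_gap: 0.0002
```

Run:
```python
from h import *
print(manip.state()["contact_force"])
a=manip.get_image("side")[195:285,220:340,::-1]
cv2.imwrite("pics/side5.png",cv2.convertScaleAbs(cv2.resize(a,(800,600),interpolation=cv2.INTER_CUBIC),alpha=1.7,beta=30))
```

```text
[-0.29504361 -0.21165663 -0.62817177]
```

View pics/side5.png

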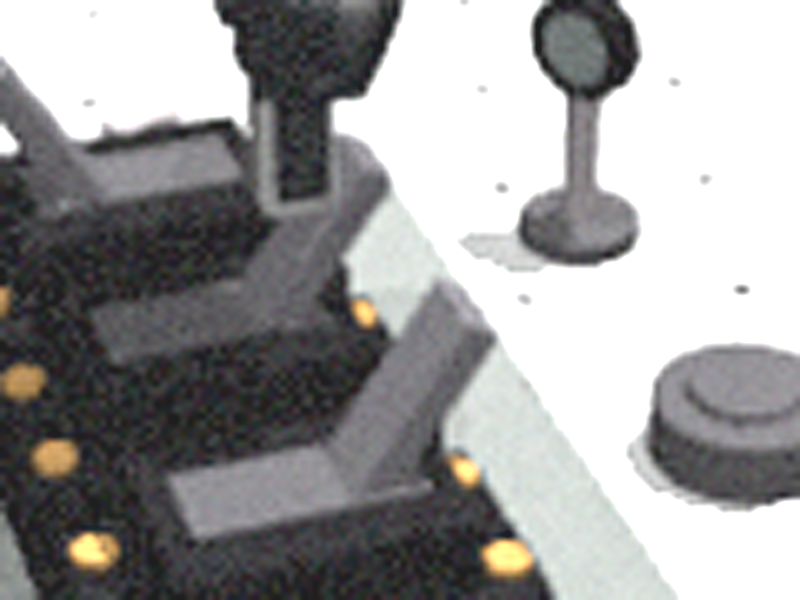

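The handle is now nearly parallel to the on breaker's handle, with the fingertip still against it. I'll press on gently to feel the stop.

Emit:
step_arm([
  [0,0,0,0.03,0,0,0],
  [0,0,0,0.0,0,0,0],
  [0,0,0,0.03,0,0,0],
  [0,0,0,0,0,0,0],
  [0,0,0,0,0,0,0],
])

```text
time: 25.45
tool_pos: [0.5752, -0.0084, 0.1311]
tcp_rot: [-3.141, 0.002, 0.264]
contact_force: [-5.9, -1.8, 2.3]
finger_gap: 0.0005
```

Emit:
step_arm([
  [0,0,0,0.02,0,0,0],
  [0,0,0,0.0,0,0,0],
  [0,0,0,0,0,0,0],
  [0,0,0,0,0,0,0],
  [0,0,0,0,0,0,0],
])

```text
time: 25.95
tool_pos: [0.5753, -0.0084, 0.1311]
tcp_rot: [-3.141, 0.003, 0.264]
contact_force: [-6.5, -2.7, 4.2]
finger_gap: 0.0001
```

Emit:
step_arm([
  [0,0,0,-0.1,0,0,0],
  [0,0,0,-0.4,0,0,0],
  [0,0,0,-0.3,0,-0.4,0],
  [0,0,0,0,0,-0.8,0],
  [0,0,0,0,0,-0.8,0],
])

```text
time: 26.45
tool_pos: [0.5531, -0.0143, 0.1917]
tcp_rot: [-3.141, -0.0, 0.264]
contact_force: [0.8, -0.2, 0.4]
finger_gap: 0.0001
```

Emit:
step_arm([
  [0,0,0,-0.8,0,-0.5,0],
  [0,0,0,-0.8,0,0,0],
  [0,0,0,-0.8,0,0,0],
  [0,0,0,0,0,0,0],
  [0,0,0,0,0,0,0],
])

```text
time: 26.95
tool_pos: [0.4843, -0.0332, 0.2068]
tcp_rot: [3.141, -0.002, 0.264]
contact_force: [-0.6, 0.5, -0.0]
finger_gap: -0.0003
```

Run:
```python
from h import *
s=manip.state();print(s["tool_pos"],s["contact_force"])
a=manip.get_image("side")[185:305,200:360,::-1]
cv2.imwrite("pics/side6.png",cv2.convertScaleAbs(cv2.resize(a,(800,600),interpolation=cv2.INTER_CUBIC),alpha=1.7,beta=30))
```

```text
[ 0.48427983 -0.03316597  0.20682815] [-0.64621008  0.5197888  -0.01282179]
```

View pics/side6.png

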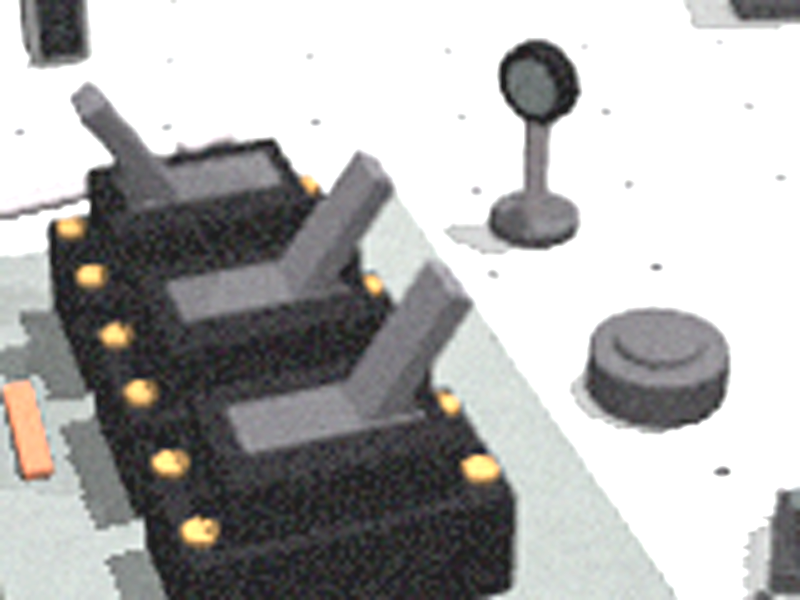

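The tripped handle, with its end at about (370,170), rests on and parallel to the second breaker's handle. The third is still off, and the copper bar and the lens are where they were. The arm is clear, so I'm handing in.

```bash
python3 -c "
from bench import manip
print(manip.hand_in())"
```

```text
the job is handed in; nothing more can be done
None
```

I reset the tripped (middle) breaker and threw it fully on, then handed the job in at about 27 s of the 54 s allowed. The hand-in gives no verdict.

- **Off:** I pushed with the shut fingers from the far side. The reset travel held at about 9–10 N. The force then rose to 14.6 N against the off stop, which I estimate was at about -0.6 rad. The highest force I read at the end of any move was 14.6 N, under the 20 N limit.
- **On:** Pushing from the robot's side, the handle passed the barred range with 1–3 N. It met the on stop at about 7–8 N, and then I backed off.
- **Last checks:** The final side picture shows the handle resting on, parallel to the second breaker's handle, and the third breaker still off. The link, lens and meter look unmoved; I did not check the wrench, driver and mirror closely after the last move. The arm was clear, with wrist force under 1 N.
- **One disagreement:** The on stop came about 4 mm later than my geometry predicted, though the picture and the force both show the handle on its stop.

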